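# Hook the test-bay guard flap shut with the insulated pole

## Robot

A 6-joint arm with a two-finger parallel gripper is mounted at the origin on the work surface. World frame = base frame: x ahead of the robot, y to its left, z up, the work surface at z = 0. Lengths are in mm, angles in rad, forces in N, time in s.
With the tool pointing down it reaches from about 300 to 775 mm from the base axis. Payload 14.6 kg.
Tool frame: the origin (TCP) lies on the front face of the gripper's body, between the roots of the fingers; the fingertips stand 97 mm ahead of it and the grasp point (between the pads) lies 78 mm ahead of it; z points along the fingers, y is the direction in which the jaws open and shut (so a half turn about z gives the same grasp; the last joint's range is limited). The gripper opens to 94 mm and grips with 3 to 60 N. Pads are 16 mm wide; open, the fingers measure 119 mm over their backs; the gripper's body (75 mm by 177 mm) begins 78 mm behind the grasp point.
Start: joints at [-0.067, 0.3, 1.521, -0, 1.321, -0.067], TCP at [549.991, -0.002, 302.646] pointing down, gripper open.
Joint ranges: [-3.03, 3.03], [-0.79, 2.21], [0.23, 2.52], [-1.04, 4.18], [0, 3.07], [-2.55, 2.55]. Speed limits (rad/s): [2.22, 2.22, 2.57, 3.14, 3.14, 3.14].

## Interface

Orientations are given as [roll, pitch, yaw] about the fixed x, y, z axes, in that order (R = Rz(yaw) Ry(pitch) Rx(roll)).
In Python, from cell import manip, eyes, finder gives the robot as it stands.
- The arm moves only by the tool drive_tool, never from a script. Its argument "rows" is a list of rows, each an object with "offset": the shift along the tool's x, y, z in mm, a list of three; "spin": the turn about the tool's z in degrees; "jaw": the finger opening in mm, from 0 to 94. In form: [{"offset": [dx, dy, dz], "spin": spin, "jaw": jaw}, ...]. A call has 1 to 20 rows; each row shifts and turns the commanded pose from where the row before left it, along the tool's axes as they then stand; what a row does not reach is not made up. A row lasts 1/10 s, in which the tool goes at most 50 mm and 8.59 degrees, less where a joint would pass 70% of its speed; a pose out of reach is approached as far as the arm can. A call is refused whole if a number of a shift passes 50 or a number of a turn 8.59, either way. A call with a gripper value outside its range is refused whole. The fingers move at their own pace and stop on an object; "force" is the grip in N (left out, the last holds). Time passes only in rows, so rows that do not move let the fingers close. It gives the time, the measured TCP pose, the force and the opening at its end, in the units of the state.
- manip.read_state(): the state, without advancing time (a new reading comes with each control period).
- eyes.camera(name): name is "scene" or "side" or "wrist"; returns a dict with "color" (480x640x3 uint8, blue, green, red), "depth" (480x640 float32, mm along the optical axis (not along the pixel's ray), 0 where there is no reading), "vfov" (degrees; the focal length in pixels is half the picture's height over the tangent of half this angle, whatever the lens; pixels are square), "cx", "cy" (the principal point, pixels), "rvec" (rotation vector, rad) and "tvec" (3), from world to camera coordinates, as OpenCV has them. Camera axes: x right, y down, z forward; pixel columns grow to the right and rows downward; lengths in mm; the calibration is good to about 2 mm. A picture is of the moment at which its call begins.
- manip.sign_off(): hands the job in, once; it reports no verdict.
Trained networks look in the newest picture that a camera, given by its name, has taken for a name from the list of things; names that differ only in an ending like _2 or _b are one class to them, and where a whole thing is asked for, a point or a joint stands for the part that bears it (a point fixed in the world has none). Each returns a list of dicts, best first, with "p" (0 to 1); they miss things now and then, are a little off and sometimes report something else, mostly with a low value. They report only what shows in the picture. A call takes as long as a camera call. They do not tell look-alikes from the thing itself.
- finder.find_in(camera, target): "uv" ([column, row] in pixels, amid what is visible of it).
The state is a dict: "clock": time; "joints": joint angles; "qd": joint speeds; "effort": joint torques, N m; "eef_pos": TCP position; "eef_rot": TCP orientation; "wrist_force": force on the tool from outside, world axes, zero at the start; "moment": the same for the moment, N m; "finger_gap": finger opening in mm.
Only numpy, scipy, OpenCV 4.12 (cv2) and the standard library are available. Lean on these libraries where they do the work, as an engineer would, in place of code of your own. Each camera call takes 0.05 s, during which the arm holds its last target. There are 200 camera calls.

## Task

Take the orange hook pole from its rest, drop its hook into the red ring eye at the top of the test bay's clear guard flap, and pull the flap towards the robot until its roller catch snaps and holds it shut, never letting the pole load the bay with more than 25 N. Then unhook and lay the pole back in both notches of its rest, hook down as it was found. Keep the hand and arm off the bay and leave everything else on the bench as it stands.

Things in the scene. Friction and masses are not known exactly. Their poses are not given: they have to be found in the camera images.
- pole: Hook pole, 0.15 to 0.23 kg, lying level in its rest, axis 85 mm above the bench. Origin: on its axis at the grip place, within 12 mm of its centre of mass; x along the pole to the hook, z up. Orange shaft 18 x 18 mm from x = -175 to +95 mm, free for fingers from above at the origin; then a steel neck 10 mm thick to x = 135 mm, ending in the downward prong.
- hook (a point): On the centre line of the prong, a straight round steel bar 8 mm thick pointing down from the pole's end; 135 mm ahead of and 26 mm below the pole's origin: where the ring should ride. The prong goes on 22 mm below this point; the neck's underside is 21 mm above it.
- rest: Fixed grey pole rest, 240 x 70 mm. Origin on the bench under it, x along the pole towards the hook end, z up. Two posts 12 mm thick at x = -115 and +75 mm, each with a flared notch: floor 76 mm up, about 25 mm wide there, wider to its top 98 mm up. Home of the pole: its origin 85 mm above this origin, x axes in line; found within 6 mm of that along x, to be left within 12 mm.
- bay: Fixed test bay: guard frame on a black board 300 x 300 mm that carries the flap. Origin on the bench under the hinge line, mid-width; x into the bay, the way the flap opens; y along the hinge; z up. Posts 20 mm wide, 235 mm high at y = +-130, x = 0 and 220 mm; clear sides between them and a rail across the back at 230 mm. The front between the posts holds only a sill 36 mm high and the flap.
- hinge (a point): Middle of the flap's hinge line, along the bay's y, 45 mm above the bench. The flap is a clear panel 200 mm wide, 237 mm high, in an aluminium rim. Over its last 15 mm of travel the roller catch resists, peaking at 6 to 12 N in all at the eye, snaps 3 to 5 mm before the stop and then pulls the flap home; past the stop the force rises steeply.
- flap (a joint): Flap angle, rad. 0 upright; grows as the top leans into the bay, away from the robot; 0.62 is the open stop. Starts at 0.40 to 0.55, where the stiff sprung hinge holds it; 1 to 4 N at the eye move it, more towards shut. Let go near shut but uncaught it springs open past 0.3. Caught, it stands at a hard stop between -0.06 and +0.06, set by the catch's adjustment.
- eye (a point): Centre of the red ring eye on the robot side of the flap, 222 mm up the flap from the hinge line, 30 mm in front of the panel's middle plane, mid-width. 6.4 mm bar, hole 24 mm. The hole's axis runs along the flap's height (vertical when shut, leaning with the flap): the prong enters from above. A stem joins its far side to the panel; nothing stands above it.
- dut: Bystander: white instrument box 70 x 120 x 45 mm standing on the bay's base board behind the flap; origin under it.
- meter: Bystander: yellow hand multimeter 150 x 76 x 38 mm lying flat; origin under it.
- driver: Bystander: screwdriver lying on the bench, about 200 mm long.
- spool: Bystander: blue spool, 60 mm across, 40 mm high, standing; origin under it.
- jar: Bystander: clear jar with black cap, 56 mm across, 65 mm high; origin under it.
- psubrick: Bystander: black power brick 100 x 50 x 32 mm; origin under it.
- post (a point): Top of the front post at the bay's y = +130 mm, 235 mm up. A blue roller-catch housing 26 mm high and 44 x 34 mm stands on it, for the flap's edge. The housing is adjustable: it may be set up to 11 mm either way along the bay's x, and the flap's shut position shifts with it.
There are look-alikes about, which are no part of the job. What is shaped like the rest but purple is not meant.

How it is judged:
By the outcome, as a careful person would: the job done as asked, in the order asked, and still so for the second after the job is handed in, with the robot touching nothing.
It also fails if it takes over 64 s, if anything falls off the work surface, if the arm or the gripper's body presses on something with over 40 N, if the wrist force passes 120 N, or if a joint passes its speed limit or range.

## Working session

There is one attempt and no reset: what is moved stays moved. The work goes in short steps, Python scripts to look and compute and a tool call to move; the robot and the scene stay as the last step left them, time stands still between calls to the robot, and variables do not carry over. Pictures are saved under pics/ and viewed, about 8 in all and at most 12, crops included, and the job is handed in when it is done.

Besides the shell and the picture viewer there is one more tool, called by a JSON object that holds its "fn" and its "kwargs", one argument or row to a line. drive_tool: Moves the arm, as the interface text tells. Its arguments: {"type":"object","properties":{"rows":{"type":"array","items":{"type":"object","properties":{"offset":{"type":"array","items":{"type":"number"}},"spin":{"type":"number"},"jaw":{"type":"number"}}}},"force":{"type":"number"}},"required":["rows"]}

```bash
ls; mkdir -p pics; cat > h.py <<'E'
import numpy as np, cv2
from cell import manip, eyes, finder
def cam(n):
    c=eyes.camera(n); c['f']=c['color'].shape[0]/2/np.tan(np.radians(c['vfov'])/2)
    c['R']=cv2.Rodrigues(np.array(c['rvec'],float))[0]; c['t']=np.array(c['tvec'],float).ravel(); return c
def w(c,u,v,d=None,z=None):
    r=np.array([(u-c['cx'])/c['f'],(v-c['cy'])/c['f'],1.]); o=-c['R'].T@c['t']; rw=c['R'].T@r
    if z is not None: d=(z-o[2])/rw[2]
    elif d is None:
        p=c['depth'][int(v)-2:int(v)+3,int(u)-2:int(u)+3]; p=p[p>0]; d=np.median(p) if len(p) else np.nan
    return o+rw*d
def px(c,P):
    q=c['R']@np.array(P,float)+c['t']; return q[:2]/q[2]*c['f']+[c['cx'],c['cy']]
E
python3 - <<'E'
from h import *
print(manip.read_state())
for n in ('scene','side','wrist'):
    c=cam(n); cv2.imwrite(f'pics/{n}0.png',c['color']); print(n,c['f'],c['cx'],c['cy'],-c['R'].T@c['t'])
    for t in ('pole','hook','rest','bay','hinge','flap','eye','post','dut','meter','driver','spool','jar','psubrick'):
        print(t,[(np.round(d['uv']).astype(int).tolist(),round(d['p'],2),np.round(w(c,*d['uv'])).tolist()) for d in finder.find_in(n,t)[:3]])
E
```

```text
pics
{'clock': 0.0, 'joints': array([-6.66194596e-02,  3.00467421e-01,  1.52158877e+00,  2.33615332e-05,
        1.32069912e+00, -6.65643446e-02]), 'qd': array([-1.53702503e-03,  4.43733162e-06,  5.99311541e-04, -7.13596845e-04,
       -1.04387997e-03,  2.92567123e-04]), 'effort': array([-1.53750298e-03, -5.31805658e+01, -3.52735734e+01,  7.07558286e-02,
        2.43994006e-02, -4.79655944e-05]), 'eef_pos': array([5.49846914e+02, 5.11762145e-04, 3.02085033e+02]), 'eef_rot': array([-3.14043409e+00, -9.99116401e-05,  1.57073536e+00]), 'wrist_force': array([-0.30925838, -0.26786468, -0.24768397]), 'moment': array([ 0.0792737 ,  0.05746332, -0.03480184]), 'finger_gap': 93.65729311624224}
scene 600.4742967864976 320.60278405559905 232.9702042571944 [1600.3122006   191.31815522 1403.16747072]
pole [([257, 195], 0.79, [415.0, -307.0, 95.0]), ([361, 316], 0.33, [846.0, 96.0, 231.0])]
hook [([256, 198], 0.97, [423.0, -306.0, 91.0])]
rest [([257, 218], 0.7, [433.0, -308.0, 12.0])]
bay [([361, 314], 0.92, [842.0, 96.0, 232.0])]
hinge [([400, 221], 0.2, [361.0, 127.0, 40.0])]
flap [([364, 276], 
[... 1675 characters left out ...]
st 401.77894006991795 315.23358311978905 239.40908356580113 [550.05597602  85.1594455  385.1041768 ]
pole []
hook [([125, 281], 0.36, [387.0, -48.0, 65.0]), ([64, 68], 0.22, [351.0, 123.0, 41.0])]
rest [([216, 467], 0.81, [434.0, -306.0, 11.0])]
bay [([498, 156], 0.91, [667.0, 63.0, 123.0])]
hinge []
flap [([529, 148], 0.66, [677.0, 69.0, 142.0])]
eye [([526, 145], 0.64, [676.0, 70.0, 140.0])]
post [([500, 160], 0.74, [668.0, 60.0, 125.0])]
dut []
meter []
driver [([124, 283], 0.24, [386.0, -50.0, 65.0]), ([528, 146], 0.19, [676.0, 70.0, 141.0])]
spool [([64, 66], 0.69, [351.0, 125.0, 40.0])]
jar [([125, 284], 0.76, [387.0, -51.0, 65.0]), ([529, 146], 0.63, [677.0, 70.0, 142.0])]
psubrick []
```

View pics/scene0.png

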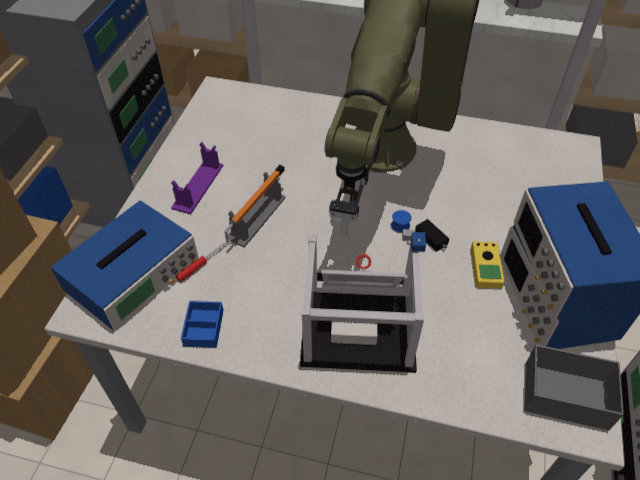

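View pics/side0.png

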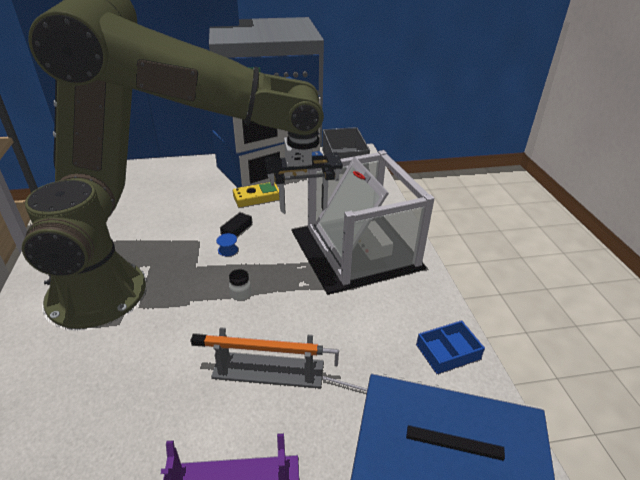

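The scene view shows the orange pole in the grey rest (scene px 228,232 to 282,168, hook at the near end). The purple rest is the decoy. The red ring is at scene (363,262), and the bay's blue catch housing is at (418,240). Next I'll measure poses by colour and depth.

```bash
cat >> h.py <<'E'
def cloud(c,m):
    v,u=np.nonzero(m&(c['depth']>0)); d=c['depth'][v,u]
    r=np.stack([(u-c['cx'])/c['f'],(v-c['cy'])/c['f'],np.ones(len(u))],1)*d[:,None]
    return (r-c['t'])@c['R']
def hsv(c,lo,hi):
    return cv2.inRange(cv2.cvtColor(c['color'],cv2.COLOR_BGR2HSV),np.array(lo),np.array(hi))>0
E
python3 - <<'E'
from h import *
for n in ('scene','side'):
    c=cam(n)
    P=cloud(c,hsv(c,(8,150,90),(22,255,255))); P=P[(P[:,2]>70)&(P[:,2]<110)&(P[:,1]<-200)]
    l=cv2.fitLine(P[:,:2].astype(np.float32),cv2.DIST_HUBER,0,.01,.01).ravel()
    s=(P[:,:2]-l[2:])@l[:2]; e=np.percentile(s,[0.5,99.5])
    print(n,'pole',len(P),'yaw',np.degrees(np.arctan2(l[1],l[0])),'ends',[(l[2:]+l[:2]*k).round(1) for k in e],np.ptp(e),'ztop',np.percentile(P[:,2],[10,50,90]))
    m=hsv(c,(0,150,80),(5,255,255))|hsv(c,(175,150,80),(180,255,255)); P=cloud(c,m); P=P[(P[:,2]>180)&(P[:,0]>550)&(P[:,0]<850)]
    print('ring',len(P),P.mean(0).round(1),P.min(0).round(1),P.max(0).round(1), 0 if len(P)<5 else np.linalg.svd(P-P.mean(0),full_matrices=False)[2][2].round(2))
    P=cloud(c,c['color'].max(2)<70); P=P[(P[:,2]<25)&(P[:,2]>-5)&(P[:,0]>560)&(P[:,0]<1000)&(abs(P[:,1]-90)<250)]
    if len(P): print('board',len(P),P[:,2].mean(),cv2.minAreaRect(P[:,:2].astype(np.float32)))
    P=cloud(c,hsv(c,(100,120,60),(125,255,255))); P=P[(P[:,2]>215)&(P[:,0]>550)&(P[:,0]<800)&(P[:,1]>50)&(P[:,1]<350)]
    if len(P): print('housing',len(P),P.mean(0).round(1),P.min(0).round(1),P.max(0).round(1)); T=P[P[:,2]>254]; print('top',len(T),cv2.minAreaRect(T[:,:2].astype(np.float32)) if len(T)>3 else 0)
    G=cloud(c,np.ones((480,640),bool)); T=G[(G[:,2]>228)&(G[:,2]<242)&(G[:,0]>600)&(G[:,0]<1000)&(abs(G[:,1]-80)<180)]
    print('tops',len(T),cv2.minAreaRect(T[:,:2].astype(np.float32)))
    crop=c['color'][220:380,290:450] if n=='scene' else c['color'][140:300,280:440]
    cv2.imwrite(f'pics/{n}crop.png',cv2.resize(crop,None,fx=3.7,fy=3.7,interpolation=cv2.INTER_CUBIC))
E
```

```text
scene pole 426 yaw -14.850545 ends [array([ 300.8, -278. ]), array([ 527.8, -338.2])] 234.9074521530262 ztop [84.79068776 94.09548231 98.71767523]
ring 71 [708.7  70.8 256.7] [690.6  55.3 245.1] [724.9  89.1 266. ] [0.51 0.06 0.86]
board 5306 13.42453015327996 ((715.9026489257812, 75.907470703125), (302.253173828125, 298.8717041015625), 10.349893569946289)
housing 187 [612.1 192.2 262. ] [582.9 173.6 243.4] [634.6 210.4 269.5]
top 182 ((609.561767578125, 192.17626953125), (50.05868911743164, 32.746726989746094), 9.503813743591309)
tops 1996 ((721.9317626953125, 81.06713104248047), (268.1766357421875, 291.9361572265625), 11.01531982421875)
side pole 1104 yaw -14.87263 ends [array([ 294.3, -289.8]), array([ 522.2, -350.3])] 235.7955630090034 ztop [82.85341466 92.9352443  95.45533265]
ring 43 [704.5  68.3 254.4] [688.7  52.1 229.7] [718.4 109.6 264.6] [-0.51 -0.2  -0.84]
board 1873 11.058202422876207 ((714.1660766601562, 68.22825622558594), (305.39324951171875, 299.07757568359375), 10.897817611694336)
housing 22 [612.2 193.6 261.5] [599.3 182.  258.6] [623.8 206.2 264.2]
top 22 ((613.3077392578125, 195.4774932861328), (23.204328536987305, 24.984405517578125), 80.9024887084961)
tops 1227 ((720.7615356445312, 74.3651123046875), (266.87554931640625, 285.1211853027344), 10.344077110290527)
```

View pics/scenecrop.png

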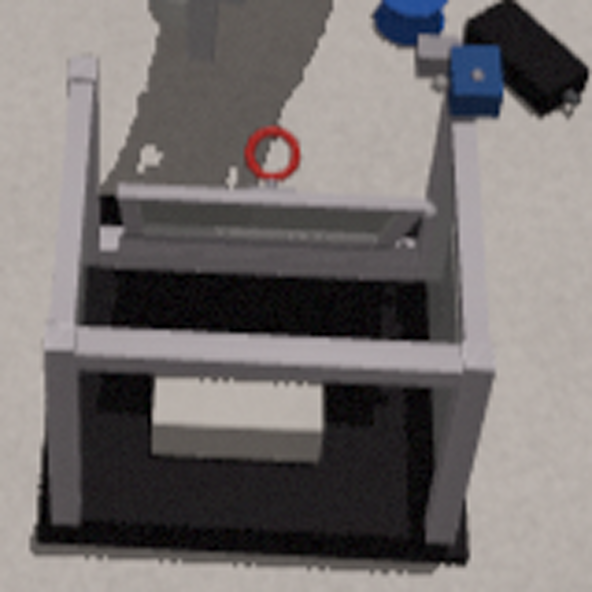

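{"fn": "drive_tool", "kwargs": {
  "rows": [
    {"offset": [-32,-11.7,0],"spin": 0},
    {"offset": [-32,-11.7,0],"spin": 0},
    {"offset": [-32,-11.7,0],"spin": 0},
    {"offset": [-32,-11.7,0],"spin": 0},
    {"offset": [-32,-11.7,0],"spin": 0},
    {"offset": [-32,-11.7,0],"spin": 0},
    {"offset": [-32,-11.7,0],"spin": 0},
    {"offset": [-32,-11.7,0],"spin": 0},
    {"offset": [-32,-11.7,0],"spin": 0},
    {"offset": [-32,-11.7,0],"spin": 0}
  ]
}}

```text
validation failed for argument at $.ro...
```

{"fn": "drive_tool", "kwargs": {
  "rows": [
    {"offset": [0,0,0],"spin": 8.06},
    {"offset": [0,0,0],"spin": 8.06},
    {"offset": [0,0,0],"spin": 8.06},
    {"offset": [0,0,0],"spin": 8.06},
    {"offset": [0,0,0],"spin": 8.06},
    {"offset": [0,0,0],"spin": 8.06},
    {"offset": [0,0,0],"spin": 8.06},
    {"offset": [0,0,0],"spin": 8.06},
    {"offset": [0,0,0],"spin": 8.06},
    {"offset": [0,0,0],"spin": 8.06},
    {"offset": [0,0,0],"spin": 8.06},
    {"offset": [0,0,0],"spin": 8.06},
    {"offset": [0,0,0],"spin": 8.06},
    {"offset": [0,0,0],"spin": 0}
  ]
}}

```text
validation failed for argument at $.ro...
```

```bash
python3 - <<'E'
from h import *
s=manip.read_state(); print(s['eef_pos'],s['eef_rot'],s['joints'],s['clock'])
c=cam('wrist'); cv2.imwrite('pics/w1.png',c['color']); print(-c['R'].T@c['t'])
P=cloud(c,hsv(c,(8,150,90),(22,255,255))); P=P[(P[:,2]>70)&(P[:,2]<110)&(P[:,1]<-200)]
T=P[P[:,2]>88]
l=cv2.fitLine(T[:,:2].astype(np.float32),cv2.DIST_HUBER,0,.01,.01).ravel(); l*=1
s=(T[:,:2]-l[2:])@l[:2]; e=np.percentile(s,[0.3,99.7])
print(len(P),len(T),np.degrees(np.arctan2(l[1],l[0])),[(l[2:]+l[:2]*k).round(1) for k in e],np.median(T[:,2]))
for t in ('hook','pole','rest'): print(t,[(np.round(d['uv']),d['p'],w(c,*d['uv']).round(1)) for d in finder.find_in('wrist',t)[:2]])
E
```

```text
[ 5.49997072e+02 -8.75220953e-03  3.02660832e+02] [3.14157248e+00 3.38673834e-06 1.57074789e+00] [-6.66102909e-02  2.99891031e-01  1.52097561e+00 -2.10265951e-06
  1.32070566e+00 -6.65613304e-02] 2.35
[550.05591895  85.15946163 385.10428828]Traceback (most recent call last):
  File "<stdin>", line 6, in <module>
cv2.error: OpenCV(4.12.0) /io/opencv/modules/imgproc/src/linefit.cpp:50: error: (-215:Assertion failed) count > 0 in function 'fitLine2D_wods'
```

View pics/w1.png

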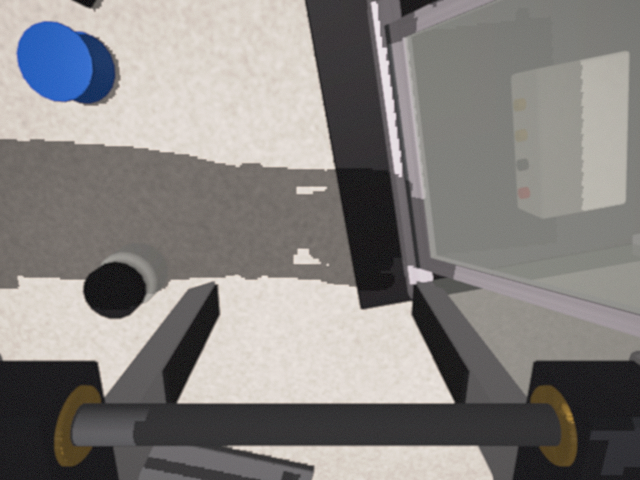

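The move was refused because every row needs "jaw". The picture is the start view, with the bay at right and the jar at (115,290). I'll resend with jaw set.

{"fn": "drive_tool", "kwargs": {
  "rows": [
    {"offset": [-32,-11.7,0],"spin": 0,"jaw": 94},
    {"offset": [-32,-11.7,0],"spin": 0,"jaw": 94},
    {"offset": [-32,-11.7,0],"spin": 0,"jaw": 94},
    {"offset": [-32,-11.7,0],"spin": 0,"jaw": 94},
    {"offset": [-32,-11.7,0],"spin": 0,"jaw": 94},
    {"offset": [-32,-11.7,0],"spin": 0,"jaw": 94},
    {"offset": [-32,-11.7,0],"spin": 0,"jaw": 94},
    {"offset": [-32,-11.7,0],"spin": 0,"jaw": 94},
    {"offset": [-32,-11.7,0],"spin": 0,"jaw": 94},
    {"offset": [-32,-11.7,0],"spin": 0,"jaw": 94}
  ]
}}

```text
clock: 3.4
eef_pos: [432.3, -321.3, 302.8]
eef_rot: [3.141, 0.0, 1.571]
wrist_force: [-0.3, -0.4, 0.2]
finger_gap: 94.0
```

{"fn": "drive_tool", "kwargs": {
  "rows": [
    {"offset": [0,0,0],"spin": 8.06,"jaw": 94},
    {"offset": [0,0,0],"spin": 8.06,"jaw": 94},
    {"offset": [0,0,0],"spin": 8.06,"jaw": 94},
    {"offset": [0,0,0],"spin": 8.06,"jaw": 94},
    {"offset": [0,0,0],"spin": 8.06,"jaw": 94},
    {"offset": [0,0,0],"spin": 8.06,"jaw": 94},
    {"offset": [0,0,0],"spin": 8.06,"jaw": 94},
    {"offset": [0,0,0],"spin": 8.06,"jaw": 94},
    {"offset": [0,0,0],"spin": 8.06,"jaw": 94},
    {"offset": [0,0,0],"spin": 8.06,"jaw": 94},
    {"offset": [0,0,0],"spin": 8.06,"jaw": 94},
    {"offset": [0,0,0],"spin": 8.06,"jaw": 94},
    {"offset": [0,0,0],"spin": 8.06,"jaw": 94},
    {"offset": [0,0,0],"spin": 0,"jaw": 94}
  ]
}}

```text
clock: 4.8
eef_pos: [433.0, -320.0, 302.7]
eef_rot: [3.142, -0.0, -0.26]
wrist_force: [-0.4, 0.2, 0.5]
finger_gap: 94.2
```

```bash
python3 - <<'E'
from h import *
s=manip.read_state(); print(s['eef_pos'],s['eef_rot'],s['joints'],s['clock'])
c=cam('wrist'); cv2.imwrite('pics/w2.png',c['color']); print(-c['R'].T@c['t'])
P=cloud(c,hsv(c,(8,150,90),(22,255,255))); P=P[(P[:,2]>70)&(P[:,2]<110)&(P[:,1]<-200)]
T=P[P[:,2]>88]
l=cv2.fitLine(T[:,:2].astype(np.float32),cv2.DIST_HUBER,0,.01,.01).ravel(); l*=1
s=(T[:,:2]-l[2:])@l[:2]; e=np.percentile(s,[0.3,99.7])
print(len(P),len(T),np.degrees(np.arctan2(l[1],l[0])),[(l[2:]+l[:2]*k).round(1) for k in e],np.median(T[:,2]))
for t in ('hook','pole'): print(t,[(np.round(d['uv']),d['p'],w(c,*d['uv']).round(1)) for d in finder.find_in('wrist',t)[:2]])
E
```

```text
[ 432.98076208 -320.00651175  302.66478185] [ 3.14155797e+00 -7.24984586e-06 -2.60309049e-01] [-7.04496570e-01  2.74060860e-01  1.55412994e+00 -2.91587841e-05
  1.31338040e+00  1.12661623e+00] 4.8
[ 514.2796361  -340.5396427   385.11519283]
6689 6689 -15.092315 [array([ 297.8, -282.1]), array([ 527.7, -344.1])] 94.31353998513693
hook [(array([313., 219.]), 0.58, array([ 446.1, -321.1,   94.5]))]
pole [(array([319., 217.]), 0.85, array([ 446. , -325.4,   94.6]))]
```

View pics/w2.png

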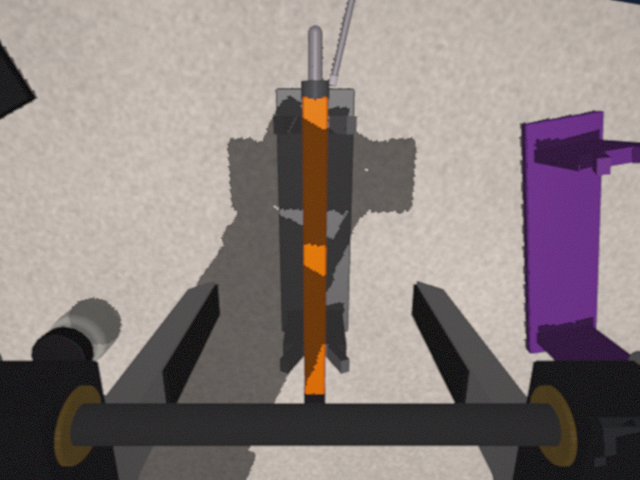

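```bash
python3 - <<'E'
from h import *
c=cam('wrist'); u=np.array([np.cos(np.radians(-15.)),np.sin(np.radians(-15.))])
o=np.array([433,-320.])
for nm,p,z in (('tip',(315,26),90),('collar end',(315,82),94),('collar start',(315,97),94),('base front',(315,89),10),('base L',(277,180),8),('base R',(352,180),8)):
    P=w(c,*p,z=z)[:2]-o; print(nm,P@u,P@[-u[1],u[0]])
for x in (-50,0,50,90): 
    v=int(px(c,[*(o+u*x),94])[1]); r=np.nonzero(hsv(c,(8,150,60),(22,255,255))[v])[0]; P=[w(c,k,v,z=94)[:2]-o for k in (r.min(),r.max()+1)]; print(x,[ (q@[-u[1],u[0]]).round(1) for q in P])
E
```

```text
tip 142.85881821354508 2.3262778697552378
collar end 107.91835829540989 2.020213786399008
collar start 98.33634704582653 1.9365446836214204
base front 109.13942648262595 2.051197823700601
base L 28.821863093808567 37.00269422159026
base R 29.444781326880715 -33.36036178560838
-50 [np.float64(10.1), np.float64(-7.3)]
0 [np.float64(10.1), np.float64(-7.2)]
50 [np.float64(10.1), np.float64(-7.8)]
90 [np.float64(10.1), np.float64(-7.8)]
```

The tool view shows the pole centred, with the orange end at row 97 and the neck tip at row 26. The grip place lies about 3 mm ahead of the tool and 1.4 mm to its left, so I'll descend and grip there.

{"fn": "drive_tool", "kwargs": {
  "rows": [
    {"offset": [3.4,-1.4,20],"spin": 0,"jaw": 94},
    {"offset": [0,0,30],"spin": 0,"jaw": 80},
    {"offset": [0,0,30],"spin": 0,"jaw": 70},
    {"offset": [0,0,30],"spin": 0,"jaw": 60},
    {"offset": [0,0,20],"spin": 0,"jaw": 50},
    {"offset": [0,0,10],"spin": 0,"jaw": 40},
    {"offset": [0,0,0],"spin": 0,"jaw": 30},
    {"offset": [0,0,0],"spin": 0,"jaw": 24}
  ],
  "force": 40
}}

```text
clock: 5.8
eef_pos: [436.9, -319.8, 163.6]
eef_rot: [3.141, -0.001, -0.257]
wrist_force: [0.4, -0.4, 0.8]
finger_gap: 41.3
```

{"fn": "drive_tool", "kwargs": {
  "rows": [
    {"offset": [0,0,0],"spin": 0,"jaw": 10},
    {"offset": [0,0,0],"spin": 0,"jaw": 10},
    {"offset": [0,0,0],"spin": 0,"jaw": 10},
    {"offset": [0,0,0],"spin": 0,"jaw": 10}
  ]
}}

```text
clock: 6.2
eef_pos: [436.8, -319.7, 163.3]
eef_rot: [3.141, -0.001, -0.258]
wrist_force: [-1.4, 1.1, 4.3]
finger_gap: 18.0
```

{"fn": "drive_tool", "kwargs": {
  "rows": [
    {"offset": [0,0,-10],"spin": 0,"jaw": 10},
    {"offset": [0,0,-25],"spin": 0,"jaw": 10},
    {"offset": [0,0,-37],"spin": 0,"jaw": 10},
    {"offset": [0,0,-37],"spin": 0,"jaw": 10},
    {"offset": [0,0,-37],"spin": 0,"jaw": 10},
    {"offset": [0,0,-37],"spin": -6.32,"jaw": 10},
    {"offset": [0,0,-37],"spin": -6.32,"jaw": 10},
    {"offset": [0,0,-25],"spin": -6.32,"jaw": 10},
    {"offset": [0,0,-12],"spin": -6.32,"jaw": 10}
  ]
}}

```text
clock: 7.1
eef_pos: [436.4, -319.3, 422.7]
eef_rot: [3.139, -0.002, 0.188]
wrist_force: [-0.0, -0.2, -2.1]
finger_gap: 17.8
```

{"fn": "drive_tool", "kwargs": {
  "rows": [
    {"offset": [6,-14,0],"spin": 0,"jaw": 10},
    {"offset": [12.6,-27.8,0],"spin": 0,"jaw": 10},
    {"offset": [12.6,-27.8,0],"spin": 0,"jaw": 10},
    {"offset": [12.6,-27.8,0],"spin": 0,"jaw": 10},
    {"offset": [12.6,-27.8,0],"spin": 0,"jaw": 10},
    {"offset": [12.6,-27.8,0],"spin": 0,"jaw": 10},
    {"offset": [12.6,-27.8,0],"spin": 0,"jaw": 10},
    {"offset": [12.6,-27.8,0],"spin": 0,"jaw": 10},
    {"offset": [12.6,-27.8,0],"spin": 0,"jaw": 10},
    {"offset": [12.6,-27.8,0],"spin": 0,"jaw": 10},
    {"offset": [12.6,-27.8,0],"spin": 0,"jaw": 10},
    {"offset": [12.6,-27.8,0],"spin": 0,"jaw": 10},
    {"offset": [6,-14,0],"spin": 0,"jaw": 10},
    {"offset": [0,0,0],"spin": 0,"jaw": 10}
  ]
}}

```text
clock: 8.5
eef_pos: [523.6, 38.0, 418.9]
eef_rot: [-3.141, 0.001, 0.184]
wrist_force: [0.3, -0.8, -2.1]
finger_gap: 17.3
```

```bash
cat > look.py <<'E'
from h import *
import sys
s=manip.read_state(); print(s['eef_pos'].round(1),s['eef_rot'].round(4),s['wrist_force'].round(2),s['clock'])
for n in ('wrist','scene'):
    c=cam(n); cv2.imwrite(f'pics/{sys.argv[1]}_{n}.png',c['color'])
    m=hsv(c,(0,150,60),(6,255,255))|hsv(c,(174,150,60),(180,255,255)); P=cloud(c,m); P=P[(P[:,2]>215)&(P[:,2]<290)&(P[:,0]>550)&(P[:,0]<850)]
    if len(P)<8: continue
    ctr=P.mean(0); _,_,V=np.linalg.svd(P-ctr,full_matrices=False); q=(P-ctr)@V[:2].T
    A=np.c_[2*q,np.ones(len(q))]; k=np.linalg.lstsq(A,(q**2).sum(1),rcond=None)[0]
    print(n,'ring',len(P),'mean',ctr.round(1),'circle',(ctr+k[:2]@V[:2]).round(1),'r',np.sqrt(k[2]+k[:2]@k[:2]).round(1),'n',V[2].round(2))
    e=s['eef_pos']; y=s['eef_rot'][2]; d=ctr-e; print('  fwd,right,down from TCP',d[0]*np.cos(y)+d[1]*np.sin(y),d[0]*np.sin(y)-d[1]*np.cos(y),-d[2])
E
python3 look.py a
```

```text
[523.6  38.  418.9] [-3.1412e+00  1.3000e-03  1.8380e-01] [ 0.26 -0.81 -2.08] 8.5
scene ring 83 mean [708.2  72.2 256.9] circle [708.9  72.3 256.5] r 15.5 n [0.45 0.06 0.89]
  fwd,right,down from TCP 187.67950842478695 0.079380171526509 162.00708934619968
```

View pics/a_wrist.png

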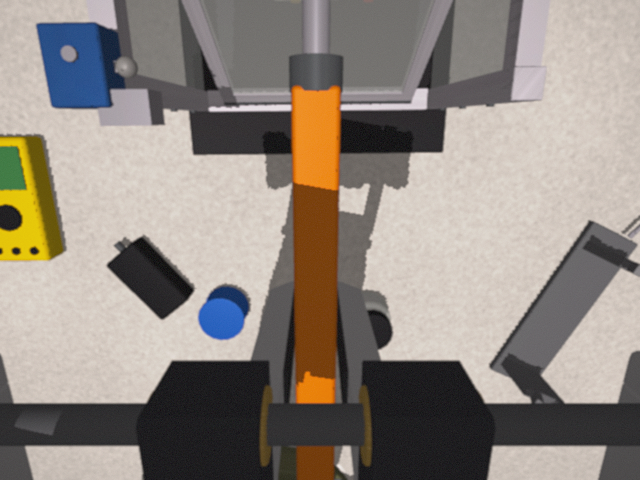

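```bash
python3 - <<'E'
from h import *
c=cam('wrist'); s=manip.read_state(); e=s['eef_pos']; y=s['eef_rot'][2]
def f(p,z):
    d=w(c,*p,z=z)-e; return np.round([d[0]*np.cos(y)+d[1]*np.sin(y),d[0]*np.sin(y)-d[1]*np.cos(y)],1)
print('R post front',f((513,99),235),f((543,99),235),'back',f((516,67),235),f((547,67),235))
print('L grey front',f((103,125),235),f((162,123),235))
print('housing',f((50,107),261),f((112,107),261),f((38,24),261),f((100,24),261))
print('sill/board front',f((193,153),12),f((443,153),12))
for p in ((530,85),(130,108),(90,60),(125,67),(320,40)): print(p,w(c,*p).round(1))
c=cam('side'); P=cloud(c,hsv(c,(0,150,60),(6,255,255))|hsv(c,(174,150,60),(180,255,255))); P=P[(P[:,2]>215)&(P[:,0]>600)&(P[:,0]<800)]; print('side ring',len(P),P.mean(0))
cv2.imwrite('pics/a_side.png',c['color'])
S=cv2.imread('pics/a_scene.png'); 
cv2.imwrite('pics/a2.png',np.hstack([cv2.resize(S[200:300,310:420],(440,400),interpolation=2),cv2.resize(c['color'][130:230,280:370],(360,400),interpolation=2)]))
E
```

```text
R post front [ 96.5 122.6] [ 96.5 141.4] back [115.1 121.8] [115.1 140.8]
L grey front [  80.4 -136.9] [ 81.7 -99.1]
housing [  90.6 -152.3] [  90.6 -117.1] [ 133.1 -150.8] [ 133.1 -117.4]
sill/board front [  45.  -147.3] [ 45.4 151.5]
(530, 85) [650.3 -74.9 235.8]
(130, 108) [592.7 158.5 257.6]
(90, 60) [614.2 179.9 261.2]
(125, 67) [614.5 165.8 250.1]
(320, 40) [632.8  55.5 346.1]
side ring 43 [704.44463536  68.08563455 254.57067765]
```

View pics/a2.png

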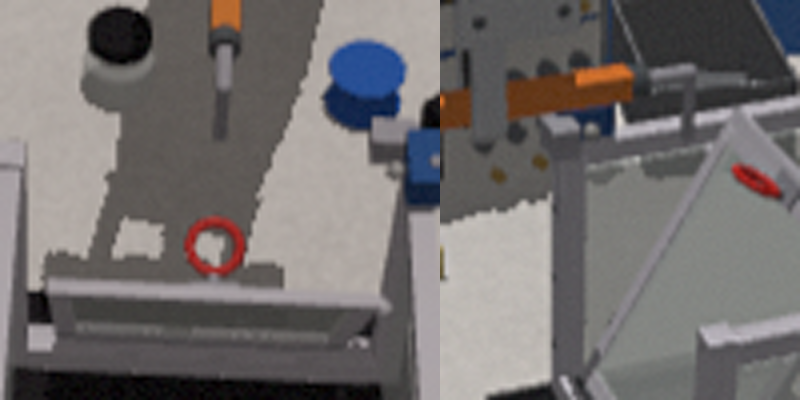

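```bash
cat >> h.py <<'E'
def tp(s,f,r,z):
    y=s['eef_rot'][2]; e=s['eef_pos']; return np.array([e[0]+f*np.cos(y)+r*np.sin(y),e[1]+f*np.sin(y)-r*np.cos(y),z])
E
python3 - <<'E'
from h import *
s=manip.read_state(); z=s['eef_pos'][2]-78
for n in ('scene','side'):
    c=cam(n); print(n,'prong bottom',px(c,tp(s,135,0,z-48)),'ring',px(c,tp(s,187.7,1.7,253.7)),'per mm fwd,right,z',[(px(c,tp(s,187.7+a,1.7+b,253.7+d))-px(c,tp(s,187.7,1.7,253.7))).round(2) for a,b,d in ((10,0,0),(0,10,0),(0,0,10))])
E
```

```text
scene prong bottom [363.22640604 234.12894118] ring [361.20039562 261.27173471] per mm fwd,right,z [array([-0.09,  3.27]), array([-4.13, -0.22]), array([ 0.21, -2.55])]
side prong bottom [342.12089638 164.5132948 ] ring [360.29897552 175.16861846] per mm fwd,right,z [array([ 3.48, -0.62]), array([1.57, 1.82]), array([ 0.25, -3.35])]
```

{"fn": "drive_tool", "kwargs": {
  "rows": [
    {"offset": [10,0,0],"spin": 0,"jaw": 10},
    {"offset": [15,0,0],"spin": 0,"jaw": 10},
    {"offset": [15,0,5],"spin": 0,"jaw": 10},
    {"offset": [11.5,0,8],"spin": 0,"jaw": 10},
    {"offset": [0,0,8],"spin": 0,"jaw": 10},
    {"offset": [0,0,5],"spin": 0,"jaw": 10},
    {"offset": [0,0,0],"spin": 0,"jaw": 10},
    {"offset": [0,0,0],"spin": 0,"jaw": 10}
  ]
}}

```text
clock: 9.6
eef_pos: [574.2, 45.4, 394.1]
eef_rot: [3.142, -0.0, 0.183]
wrist_force: [-0.3, -0.4, -1.2]
finger_gap: 17.8
```

```bash
python3 - <<'E'
from h import *
s=manip.read_state(); z=s['eef_pos'][2]-78; print(s['eef_pos'],s['wrist_force'],s['clock'])
o=[]
for n in ('scene','side'):
    c=cam(n); u,v=px(c,tp(s,135,0,z-48)); print(n,u,v); u,v=int(u),int(v); o.append(cv2.resize(c['color'][v-30:v+30,u-30:u+30],(400,400),interpolation=2))
cv2.imwrite('pics/b.png',np.hstack(o))
E
```

```text
[574.23177075  45.42391854 394.05914262] [-0.28870182 -0.41409749 -1.21862575] 9.6
scene 362.62202170970113 257.29322627364473
side 359.85535533731195 169.94125403628385
```

View pics/b.png

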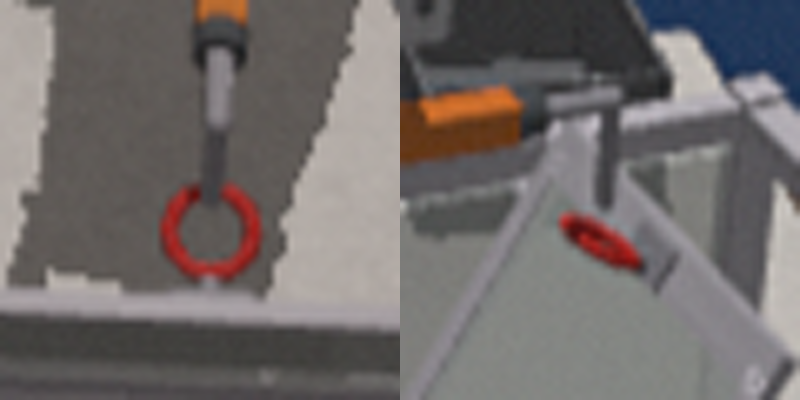

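Both views show the prong just above the hole: the tip is at (210,200) in the left crop with the ring at (211,231), and at (604,205) with the ring at (600,241) in the right. Lowering now.

{"fn": "drive_tool", "kwargs": {
  "rows": [
    {"offset": [0,0,5],"spin": 0,"jaw": 10},
    {"offset": [0,0,5],"spin": 0,"jaw": 10},
    {"offset": [0,0,5],"spin": 0,"jaw": 10},
    {"offset": [0,0,3],"spin": 0,"jaw": 10},
    {"offset": [0,0,0],"spin": 0,"jaw": 10}
  ]
}}

```text
clock: 10.2
eef_pos: [574.5, 45.5, 375.0]
eef_rot: [-3.141, 0.001, 0.183]
wrist_force: [-0.1, -0.4, -2.5]
finger_gap: 17.8
```

{"fn": "drive_tool", "kwargs": {
  "rows": [
    {"offset": [0,0,4],"spin": 0,"jaw": 10},
    {"offset": [0,0,5],"spin": 0,"jaw": 10},
    {"offset": [0,0,5],"spin": 0,"jaw": 10},
    {"offset": [0,0,3],"spin": 0,"jaw": 10},
    {"offset": [0,0,0],"spin": 0,"jaw": 10}
  ]
}}

```text
clock: 10.7
eef_pos: [574.4, 45.5, 358.1]
eef_rot: [-3.141, 0.001, 0.183]
wrist_force: [1.3, -0.6, -2.0]
finger_gap: 17.8
```

```bash
python3 - <<'E'
from h import *
s=manip.read_state(); z=s['eef_pos'][2]-78; print(s['eef_pos'],s['wrist_force'],s['clock'])
o=[]
for n in ('scene','side'):
    c=cam(n); u,v=px(c,tp(s,135,0,z-26)); u,v=int(u),int(v); o.append(cv2.resize(c['color'][v-30:v+30,u-30:u+30],(400,400),interpolation=2))
cv2.imwrite('pics/c.png',np.hstack(o))
E
```

```text
[574.44632744  45.52385802 358.05009133] [ 1.28791722 -0.60866272 -1.99015542] 10.7
```

View pics/c.png

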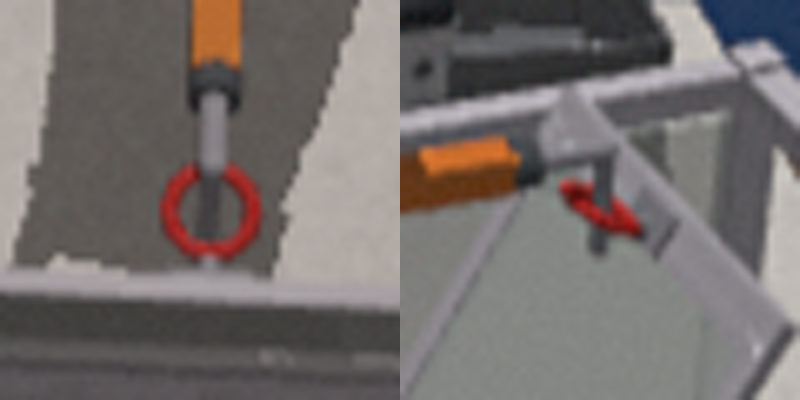

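The prong is through the ring in both crops. Now pulling along the flap's arc.

{"fn": "drive_tool", "kwargs": {
  "rows": [
    {"offset": [-3,0,0],"spin": 0,"jaw": 10},
    {"offset": [-4,0,-0.5],"spin": 0,"jaw": 10},
    {"offset": [-4,0,-1.4],"spin": 0,"jaw": 10},
    {"offset": [-4,0,-1.4],"spin": 0,"jaw": 10},
    {"offset": [-4,0,-1.3],"spin": 0,"jaw": 10},
    {"offset": [-4,0,-1.2],"spin": 0,"jaw": 10},
    {"offset": [-4,0,-1.1],"spin": 0,"jaw": 10},
    {"offset": [-4,0,-1],"spin": 0,"jaw": 10},
    {"offset": [-4,0,-1],"spin": 0,"jaw": 10},
    {"offset": [-4,0,-0.9],"spin": 0,"jaw": 10}
  ]
}}

```text
clock: 11.8
eef_pos: [535.8, 38.4, 368.5]
eef_rot: [-3.142, 0.0, 0.183]
wrist_force: [0.7, 1.1, -2.3]
finger_gap: 17.3
```

{"fn": "drive_tool", "kwargs": {
  "rows": [
    {"offset": [-4,0,-0.8],"spin": 0,"jaw": 10},
    {"offset": [-4,0,-0.8],"spin": 0,"jaw": 10},
    {"offset": [-4,0,-0.7],"spin": 0,"jaw": 10},
    {"offset": [-4,0,-0.6],"spin": 0,"jaw": 10},
    {"offset": [-4,0,-0.5],"spin": 0,"jaw": 10},
    {"offset": [-4,0,-0.4],"spin": 0,"jaw": 10},
    {"offset": [-4,0,-0.3],"spin": 0,"jaw": 10},
    {"offset": [-4,0,-0.2],"spin": 0,"jaw": 10},
    {"offset": [-4,0,-0.1],"spin": 0,"jaw": 10},
    {"offset": [-4,0,0],"spin": 0,"jaw": 10}
  ]
}}

```text
clock: 12.8
eef_pos: [496.5, 31.1, 372.9]
eef_rot: [3.142, -0.0, 0.183]
wrist_force: [1.3, -0.9, -3.1]
finger_gap: 17.6
```

{"fn": "drive_tool", "kwargs": {
  "rows": [
    {"offset": [-3,0,0],"spin": 0,"jaw": 10},
    {"offset": [-3,0,0],"spin": 0,"jaw": 10},
    {"offset": [-3,0,0],"spin": 0,"jaw": 10},
    {"offset": [0,0,0],"spin": 0,"jaw": 10}
  ]
}}

```text
clock: 13.2
eef_pos: [487.7, 29.4, 373.0]
eef_rot: [3.142, -0.0, 0.183]
wrist_force: [0.5, 0.7, -3.0]
finger_gap: 18.2
```

```bash
python3 look.py d | grep -v wrist; python3 - <<'E'
from h import *
s=manip.read_state(); z=s['eef_pos'][2]-78; print('pull N',s['wrist_force'][:2]@[np.cos(s['eef_rot'][2]),np.sin(s['eef_rot'][2])])
o=[]
for n in ('scene','side'):
    c=cam(n); u,v=px(c,tp(s,135,0,z-26)); u,v=int(u),int(v); o.append(cv2.resize(c['color'][v-30:v+30,u-30:u+30],(400,400),interpolation=2))
cv2.imwrite('pics/d.png',np.hstack(o))
E
```

```text
[487.7  29.4 373. ] [ 3.1416e+00 -1.0000e-04  1.8320e-01] [ 0.54  0.7  -3.03] 13.2
  fwd,right,down from TCP 128.86252128332623 -1.6745082551885453 99.3547516369942
scene ring 60 mean [631.   57.4 272.5] circle [630.6  57.2 272.5] r 15.5 n [-0.04 -0.07 -1.  ]
  fwd,right,down from TCP 145.9266536555768 -1.3796516017010774 100.48017364925238
pull N 0.6334920875976121
```

View pics/d.png

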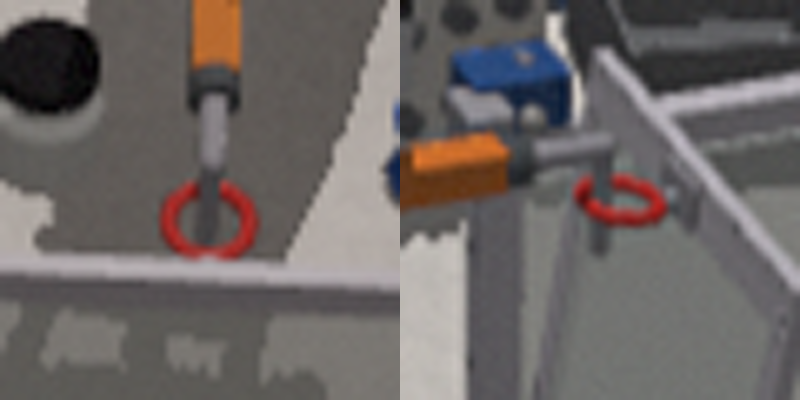

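{"fn": "drive_tool", "kwargs": {
  "rows": [
    {"offset": [-2,0,0],"spin": 0,"jaw": 10},
    {"offset": [-2,0,0],"spin": 0,"jaw": 10},
    {"offset": [-2,0,0],"spin": 0,"jaw": 10},
    {"offset": [-2,0,0],"spin": 0,"jaw": 10},
    {"offset": [-2,0,0],"spin": 0,"jaw": 10}
  ]
}}

```text
clock: 13.9
eef_pos: [478.0, 27.6, 372.8]
eef_rot: [-3.142, 0.0, 0.183]
wrist_force: [2.3, -0.3, -3.5]
finger_gap: 17.6
```

{"fn": "drive_tool", "kwargs": {
  "rows": [
    {"offset": [-1,0,0],"spin": 0,"jaw": 10},
    {"offset": [-1,0,0],"spin": 0,"jaw": 10},
    {"offset": [-1,0,0],"spin": 0,"jaw": 10},
    {"offset": [0,0,0],"spin": 0,"jaw": 10}
  ]
}}

```text
clock: 14.3
eef_pos: [475.1, 27.1, 372.9]
eef_rot: [-3.142, 0.0, 0.183]
wrist_force: [0.6, 0.5, -3.3]
finger_gap: 17.9
```

{"fn": "drive_tool", "kwargs": {
  "rows": [
    {"offset": [-1,0,0],"spin": 0,"jaw": 10},
    {"offset": [-1,0,0.2],"spin": 0,"jaw": 10},
    {"offset": [-1,0,0],"spin": 0,"jaw": 10},
    {"offset": [0,0,0],"spin": 0,"jaw": 10}
  ]
}}

```text
clock: 14.7
eef_pos: [472.4, 26.6, 372.7]
eef_rot: [3.141, -0.001, 0.183]
wrist_force: [5.1, 0.9, -3.9]
finger_gap: 17.5
```

{"fn": "drive_tool", "kwargs": {
  "rows": [
    {"offset": [-1,0,0],"spin": 0,"jaw": 10},
    {"offset": [-1,0,0.2],"spin": 0,"jaw": 10},
    {"offset": [0,0,0],"spin": 0,"jaw": 10}
  ]
}}

```text
clock: 15.0
eef_pos: [470.4, 26.2, 372.5]
eef_rot: [3.142, -0.001, 0.183]
wrist_force: [5.5, 0.2, -3.8]
finger_gap: 17.9
```

{"fn": "drive_tool", "kwargs": {
  "rows": [
    {"offset": [-1,0,0],"spin": 0,"jaw": 10},
    {"offset": [-1,0,0.2],"spin": 0,"jaw": 10},
    {"offset": [0,0,0],"spin": 0,"jaw": 10}
  ]
}}

```text
clock: 15.3
eef_pos: [468.3, 25.8, 372.3]
eef_rot: [3.142, -0.0, 0.183]
wrist_force: [4.0, 0.2, -3.4]
finger_gap: 17.6
```

{"fn": "drive_tool", "kwargs": {
  "rows": [
    {"offset": [-1,0,0],"spin": 0,"jaw": 10},
    {"offset": [0,0,0],"spin": 0,"jaw": 10}
  ]
}}

```text
clock: 15.5
eef_pos: [467.2, 25.6, 372.3]
eef_rot: [-3.142, 0.0, 0.183]
wrist_force: [2.0, -0.1, -2.6]
finger_gap: 17.5
```

{"fn": "drive_tool", "kwargs": {
  "rows": [
    {"offset": [-1,0,0.2],"spin": 0,"jaw": 10},
    {"offset": [0,0,0],"spin": 0,"jaw": 10}
  ]
}}

```text
clock: 15.7
eef_pos: [466.2, 25.4, 372.0]
eef_rot: [-3.142, 0.0, 0.183]
wrist_force: [2.1, 0.7, -2.6]
finger_gap: 18.0
```

```bash
python3 look.py e
```

```text
[466.2  25.4 372. ] [-3.1416e+00  3.0000e-04  1.8320e-01] [ 2.08  0.71 -2.59] 15.7
wrist ring 204 mean [592.9  50.  271.5] circle [592.3  49.6 270.1] r 8.5 n [-0.89 -0.17  0.41]
  fwd,right,down from TCP 129.01155471154664 -1.111168034187422 100.52423048959412
scene ring 53 mean [608.7  52.6 272. ] circle [608.8  52.9 272. ] r 15.2 n [-0.01  0.02  1.  ]
  fwd,right,down from TCP 145.0163964185954 -0.7908989081725757 100.02845384467321
```

{"fn": "drive_tool", "kwargs": {
  "rows": [
    {"offset": [-1,0,0],"spin": 0,"jaw": 10},
    {"offset": [0,0,0],"spin": 0,"jaw": 10}
  ]
}}

```text
clock: 16.0
eef_pos: [465.2, 25.3, 372.0]
eef_rot: [3.142, 0.0, 0.183]
wrist_force: [0.7, -0.1, -3.0]
finger_gap: 17.8
```

{"fn": "drive_tool", "kwargs": {
  "rows": [
    {"offset": [-1,0,0],"spin": 0,"jaw": 10},
    {"offset": [0,0,0],"spin": 0,"jaw": 10}
  ]
}}

```text
clock: 16.2
eef_pos: [464.3, 25.1, 372.1]
eef_rot: [3.142, 0.0, 0.183]
wrist_force: [0.3, 0.5, -2.4]
finger_gap: 17.7
```

```bash
python3 look.py f
```

```text
[464.3  25.1 372.1] [3.1416e+00 2.0000e-04 1.8320e-01] [ 0.33  0.46 -2.38] 16.2
wrist ring 217 mean [591.   49.7 271.2] circle [590.6  49.4 270.7] r 8.5 n [ 0.78  0.14 -0.61]
  fwd,right,down from TCP 129.09134479307133 -1.1504771053404816 100.83883278334866
scene ring 51 mean [605.5  51.9 272.3] circle [606.9  52.9 272.4] r 15.2 n [-0.06  0.    1.  ]
  fwd,right,down from TCP 143.7493568614204 -0.6206768257326374 99.78367542969283
```

{"fn": "drive_tool", "kwargs": {
  "rows": [
    {"offset": [-1,0,0],"spin": 0,"jaw": 10},
    {"offset": [0,0,0],"spin": 0,"jaw": 10}
  ]
}}

```text
clock: 16.5
eef_pos: [463.3, 24.9, 372.1]
eef_rot: [3.142, 0.0, 0.183]
wrist_force: [-0.1, 0.8, -2.8]
finger_gap: 17.7
```

{"fn": "drive_tool", "kwargs": {
  "rows": [
    {"offset": [-1,0,0],"spin": 0,"jaw": 10},
    {"offset": [0,0,0],"spin": 0,"jaw": 10}
  ]
}}

```text
clock: 16.7
eef_pos: [462.3, 24.7, 372.1]
eef_rot: [-3.142, 0.0, 0.183]
wrist_force: [-0.1, 0.4, -2.8]
finger_gap: 17.5
```

```bash
python3 look.py g
```

```text
[462.3  24.7 372.1] [-3.1415e+00  2.0000e-04  1.8330e-01] [-0.08  0.35 -2.76] 16.7
wrist ring 232 mean [589.1  49.  270.9] circle [589.5  49.1 271.4] r 8.6 n [-0.73 -0.13  0.67]
  fwd,right,down from TCP 129.05801957164257 -0.7731633141251137 101.12070734228445
scene ring 48 mean [603.7  52.8 272.5] circle [605.3  52.4 272.7] r 15.6 n [-0.11 -0.03  0.99]
  fwd,right,down from TCP 144.12289143847792 -1.7864953501326966 99.53661854320706
```

```bash
cat > near.py <<'E'
import cv2,numpy as np,sys
for n in sys.argv[1:]:
    I=cv2.imread(f'pics/{n}_wrist.png'); H=cv2.cvtColor(I,cv2.COLOR_BGR2HSV)
    m=((H[...,0]<7)|(H[...,0]>173))&(H[...,1]>130)&(H[...,2]>60); m[60:]=0; m[:,:250]=0; m[:,400:]=0
    v,u=np.nonzero(m); print(n,len(v),v.max() if len(v) else 0,u.min() if len(v) else 0,u.max() if len(v) else 0, [int(x) for x in m.sum(1)[:16]])
E
python3 near.py d e f g
```

```text
d 205 9 286 344 [31, 29, 27, 25, 23, 22, 19, 16, 10, 3, 0, 0, 0, 0, 0, 0]
e 216 9 287 345 [31, 30, 28, 26, 23, 21, 19, 17, 13, 8, 0, 0, 0, 0, 0, 0]
f 229 10 286 345 [32, 31, 28, 27, 25, 22, 20, 18, 15, 10, 1, 0, 0, 0, 0, 0]
g 245 10 286 346 [32, 31, 28, 27, 25, 23, 22, 19, 17, 14, 7, 0, 0, 0, 0, 0]
```

{"fn": "drive_tool", "kwargs": {
  "rows": [
    {"offset": [-1,0,0],"spin": 0,"jaw": 10},
    {"offset": [0,0,0],"spin": 0,"jaw": 10}
  ]
}}

```text
clock: 17.0
eef_pos: [461.4, 24.6, 372.0]
eef_rot: [-3.142, 0.0, 0.183]
wrist_force: [0.1, -0.6, -1.9]
finger_gap: 17.7
```

{"fn": "drive_tool", "kwargs": {
  "rows": [
    {"offset": [-1,0,0],"spin": 0,"jaw": 10},
    {"offset": [0,0,0],"spin": 0,"jaw": 10}
  ]
}}

```text
clock: 17.2
eef_pos: [460.4, 24.4, 372.1]
eef_rot: [-3.142, 0.0, 0.183]
wrist_force: [0.1, 0.2, -1.8]
finger_gap: 17.4
```

```bash
python3 look.py h; python3 near.py h
```

```text
[460.4  24.4 372.1] [-3.1416  0.      0.1832] [ 0.11  0.18 -1.84] 17.2
wrist ring 373 mean [586.7  48.7 270.6] circle [591.7  49.5 271.7] r 10.5 n [-0.21 -0.03  0.98]
  fwd,right,down from TCP 128.63483060737258 -0.9474409677611071 101.42032188222066
scene ring 47 mean [599.1  51.3 271.3] circle [601.5  51.8 271.4] r 15.2 n [ 0.08 -0.02 -1.  ]
  fwd,right,down from TCP 141.32316801683695 -1.1558594747461939 100.79910269623326
h 385 14 282 349 [39, 38, 36, 34, 32, 30, 29, 27, 25, 23, 21, 19, 16, 11, 5, 0]
```

The ring jumped about 3 mm nearer the hand (near edge row 10 to 14) and the load fell to zero, so the catch has snapped. I'll move the prong to the middle of the hole and check the flap stays.

{"fn": "drive_tool", "kwargs": {
  "rows": [
    {"offset": [2,0,0],"spin": 0,"jaw": 10},
    {"offset": [2,0,0],"spin": 0,"jaw": 10},
    {"offset": [1.5,0,0],"spin": 0,"jaw": 10},
    {"offset": [0,0,0],"spin": 0,"jaw": 10}
  ]
}}

```text
clock: 17.7
eef_pos: [466.0, 25.4, 372.0]
eef_rot: [-3.142, 0.0, 0.183]
wrist_force: [-0.1, -0.3, -2.7]
finger_gap: 17.7
```

```bash
python3 look.py i; python3 near.py i; python3 - <<'E'
from h import *
s=manip.read_state(); z=s['eef_pos'][2]-78
o=[]
for n in ('scene','side'):
    c=cam(n); u,v=px(c,tp(s,135,0,z-26)); u,v=int(u),int(v); o.append(cv2.resize(c['color'][v-30:v+30,u-30:u+30],(400,400),interpolation=2))
cv2.imwrite('pics/j.png',np.hstack(o))
E
```

```text
[466.   25.4 372. ] [-3.1415e+00  2.0000e-04  1.8320e-01] [-0.13 -0.29 -2.65] 17.7
wrist ring 931 mean [589.8  49.2 270.7] circle [596.8  50.5 270.7] r 13.5 n [ 0.   -0.01 -1.  ]
  fwd,right,down from TCP 125.97043624679844 -0.8743264219500588 101.23216741221302
scene ring 47 mean [599.6  51.3 271.9] circle [602.3  52.  272.2] r 15.5 n [ 0.1   0.07 -0.99]
  fwd,right,down from TCP 136.08683563456506 -1.1341182276691448 100.10118513300307
i 964 29 275 357 [31, 32, 34, 35, 37, 37, 39, 40, 41, 43, 43, 43, 42, 44, 42, 40]
```

View pics/j.png

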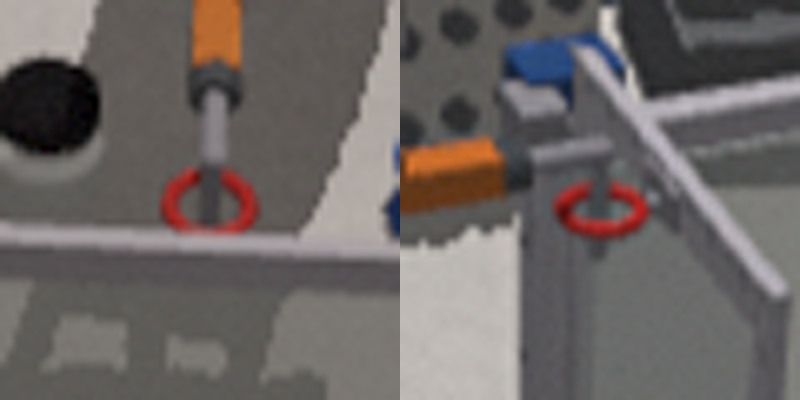

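{"fn": "drive_tool", "kwargs": {
  "rows": [
    {"offset": [0,0,-4],"spin": 0,"jaw": 10},
    {"offset": [0,0,-6],"spin": 0,"jaw": 10},
    {"offset": [0,0,-8],"spin": 0,"jaw": 10},
    {"offset": [0,0,-10],"spin": 0,"jaw": 10},
    {"offset": [0,0,-12],"spin": 0,"jaw": 10},
    {"offset": [0,0,-12],"spin": 0,"jaw": 10}
  ]
}}

```text
clock: 18.5
eef_pos: [465.9, 25.4, 425.4]
eef_rot: [3.141, -0.001, 0.183]
wrist_force: [-0.3, 0.2, -2.1]
finger_gap: 17.7
```

```bash
python3 look.py k | grep -A1 scene
```

```text
scene ring 50 mean [598.3  51.2 271.3] circle [601.   51.8 271.5] r 15.3 n [ 0.06  0.05 -1.  ]
  fwd,right,down from TCP 134.9315566746578 -1.2949250096220624 154.07578490791212
```

{"fn": "drive_tool", "kwargs": {
  "rows": [
    {"offset": [-4,14,0],"spin": 0,"jaw": 10},
    {"offset": [-7.6,27.8,0],"spin": 0,"jaw": 10},
    {"offset": [-7.6,27.8,0],"spin": 0,"jaw": 10},
    {"offset": [-7.6,27.8,0],"spin": 0,"jaw": 10},
    {"offset": [-7.6,27.8,0],"spin": 0,"jaw": 10},
    {"offset": [-7.6,27.8,0],"spin": 0,"jaw": 10},
    {"offset": [-7.6,27.8,0],"spin": 0,"jaw": 10},
    {"offset": [-7.6,27.8,0],"spin": 0,"jaw": 10},
    {"offset": [-7.6,27.8,0],"spin": 0,"jaw": 10},
    {"offset": [-7.6,27.8,0],"spin": 0,"jaw": 10},
    {"offset": [-7.6,27.8,0],"spin": 0,"jaw": 10},
    {"offset": [-7.6,27.8,0],"spin": 0,"jaw": 10},
    {"offset": [-4.2,14,0],"spin": 0,"jaw": 10},
    {"offset": [0,0,0],"spin": 6.32,"jaw": 10},
    {"offset": [0,0,0],"spin": 6.32,"jaw": 10},
    {"offset": [0,0,0],"spin": 6.32,"jaw": 10},
    {"offset": [0,0,0],"spin": 6.32,"jaw": 10},
    {"offset": [0,0,0],"spin": 0,"jaw": 10}
  ]
}}

```text
clock: 20.4
eef_pos: [436.6, -319.2, 423.9]
eef_rot: [-3.141, 0.0, -0.259]
wrist_force: [-0.5, -0.1, -2.2]
finger_gap: 17.8
```

```bash
python3 - <<'E'
from h import *
s=manip.read_state(); e=s['eef_pos']; y=s['eef_rot'][2]; d=np.array([436.6,-319.5])-e[:2]
print(e,np.degrees(y),'to home fwd,right',d[0]*np.cos(y)+d[1]*np.sin(y),d[0]*np.sin(y)-d[1]*np.cos(y))
c=cam('wrist'); cv2.imwrite('pics/l.png',c['color']); m=hsv(c,(8,150,60),(22,255,255)); m[:,:260]=0;m[:,380:]=0
v,u=np.nonzero(m[:150]); print('orange end row',v.min(), 'cols row100',np.nonzero(m[100])[0][[0,-1]])
z=e[2]-78
print('pred end x=95 row', px(c,tp(s,95,0,z+9)))
P=w(c,315,v.min(),z=z+9)-e; print('fwd of orange end',P[0]*np.cos(y)+P[1]*np.sin(y))
E
```

```text
[ 436.56844256 -319.18749462  423.93076002] -14.864014572844448 to home fwd,right 0.11066713985901866 0.2939528385079666
orange end row 85 cols row100 [291 339]
pred end x=95 row [318.30446619  86.10855413]
fwd of orange end 95.36517138088189
```

{"fn": "drive_tool", "kwargs": {
  "rows": [
    {"offset": [0,0.3,20],"spin": 0,"jaw": 10},
    {"offset": [0,0,35],"spin": 0,"jaw": 10},
    {"offset": [0,0,35],"spin": 0,"jaw": 10},
    {"offset": [0,0,35],"spin": 0,"jaw": 10},
    {"offset": [0,0,35],"spin": 0,"jaw": 10},
    {"offset": [0,0,30],"spin": 0,"jaw": 10},
    {"offset": [0,0,20],"spin": 0,"jaw": 10},
    {"offset": [0,0,15],"spin": 0,"jaw": 10},
    {"offset": [0,0,10],"spin": 0,"jaw": 10},
    {"offset": [0,0,8],"spin": 0,"jaw": 10},
    {"offset": [0,0,6],"spin": 0,"jaw": 10},
    {"offset": [0,0,4],"spin": 0,"jaw": 10},
    {"offset": [0,0,4],"spin": 0,"jaw": 10},
    {"offset": [0,0,2],"spin": 0,"jaw": 10},
    {"offset": [0,0,0],"spin": 0,"jaw": 10}
  ]
}}

```text
clock: 21.95
eef_pos: [436.4, -319.9, 165.0]
eef_rot: [-3.142, 0.0, -0.258]
wrist_force: [0.3, -1.0, -1.2]
finger_gap: 17.9
```

Now the last 1.5 mm, then a soft release.

{"fn": "drive_tool", "kwargs": {
  "rows": [
    {"offset": [0,0,1],"spin": 0,"jaw": 10},
    {"offset": [0,0,0.6],"spin": 0,"jaw": 10},
    {"offset": [0,0,0],"spin": 0,"jaw": 10}
  ]
}}

```text
clock: 22.25
eef_pos: [436.4, -319.8, 163.5]
eef_rot: [3.142, -0.0, -0.258]
wrist_force: [-0.5, 0.1, -2.1]
finger_gap: 17.8
```

{"fn": "drive_tool", "kwargs": {
  "rows": [
    {"offset": [0,0,0],"spin": 0,"jaw": 20},
    {"offset": [0,0,0],"spin": 0,"jaw": 24},
    {"offset": [0,0,0],"spin": 0,"jaw": 35},
    {"offset": [0,0,0],"spin": 0,"jaw": 50},
    {"offset": [0,0,0],"spin": 0,"jaw": 50},
    {"offset": [0,0,0],"spin": 0,"jaw": 50}
  ]
}}

```text
clock: 22.85
eef_pos: [436.4, -319.9, 163.5]
eef_rot: [3.142, -0.0, -0.258]
wrist_force: [-0.7, -0.5, -0.5]
finger_gap: 49.3
```

{"fn": "drive_tool", "kwargs": {
  "rows": [
    {"offset": [0,0,-10],"spin": 0,"jaw": 60},
    {"offset": [0,0,-25],"spin": 0,"jaw": 80},
    {"offset": [0,0,-35],"spin": 0,"jaw": 94},
    {"offset": [0,0,-35],"spin": 0,"jaw": 94},
    {"offset": [0,0,-34],"spin": 0,"jaw": 94},
    {"offset": [0,0,0],"spin": 0,"jaw": 94}
  ]
}}

```text
clock: 23.45
eef_pos: [437.0, -320.3, 307.9]
eef_rot: [3.138, -0.007, -0.258]
wrist_force: [0.7, -0.4, -0.7]
finger_gap: 92.8
```

```bash
python3 - <<'E'
from h import *
s=manip.read_state(); print(s['eef_pos'],s['wrist_force'],s['clock'])
c=cam('wrist'); o=np.array([436.6,-319.5]); u=np.array([np.cos(np.radians(-14.9)),np.sin(np.radians(-14.9))])
m=hsv(c,(8,150,60),(22,255,255)); m[:,:260]=0; m[:,380:]=0; P=cloud(c,m); q=(P[:,:2]-o)@u; l=(P[:,:2]-o)@[-u[1],u[0]]
print('pole end fwd',np.percentile(q,99.7),'lateral',np.median(l),'z top at ends',[np.median(P[(abs(q-k)<8)&(P[:,2]>85)][:,2]).round(1) for k in (-80,0,80)])
d=cam('side'); r=cam('scene'); u0=r['color'][200:380,280:460]
cv2.imwrite('pics/m.png',np.hstack([cv2.resize(d['color'][140:400,180:440],(400,400),interpolation=2),cv2.resize(u0,(400,400),interpolation=2)]))
E
python3 look.py n | grep -A1 scene
```

```text
[ 437.00260513 -320.33427326  307.88352232] [ 0.67526514 -0.40292122 -0.69036265] 23.45
pole end fwd 94.13905291753083 lateral 0.464218017141687 z top at ends [np.float64(94.3), np.float64(94.3), np.float64(94.3)]
scene ring 34 mean [598.8  51.5 271.7] circle [601.7  52.  271.8] r 15.0 n [-0.05  0.01  1.  ]
  fwd,right,down from TCP 62.53551469947466 -400.36011084905476 30.449674338142586
```

View pics/m.png

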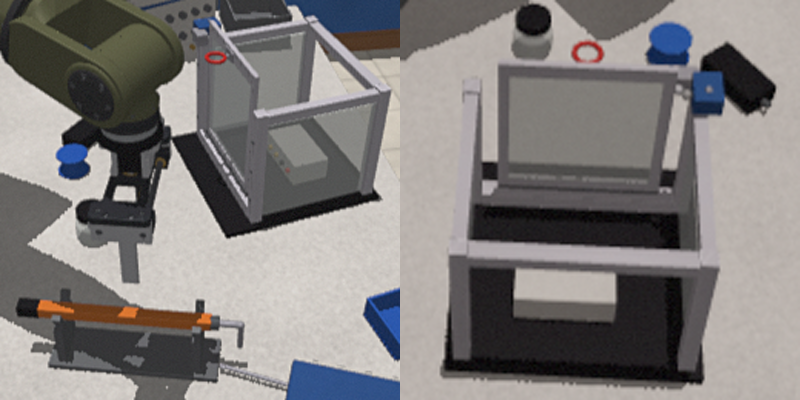

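The flap stands shut, and the pole lies level in both notches with its hook down. The bystanders in view are unmoved, so I'm handing in.

```bash
python3 -c "
from cell import manip; print(manip.sign_off())"
```

```text
the job is handed in; nothing more can be done
None
```

The job is done and handed in at about 24 s: the flap is held shut by its catch and the pole is back in its rest.

- **Closing the flap:** I hooked the red ring eye and pulled the flap along its arc. I went 1–2 mm at a time through the catch until it snapped, which showed as the ring jumping about 3 mm ahead of the prong and the load falling to zero. The highest pull I read was about 5.5 N. I only had readings at the end of each move call, so a brief peak between them could have been higher, including the catch's 6–12 N peak.
- **Flap check:** The ring stayed put with the prong loose in the hole, after unhooking and in the last picture (x about 598–600 mm each time).
- **Pole check:** The pole lies level in both notches, hook down, its top at 94.3 mm at all three points checked. It is about 1 mm along its axis from where I found it.
- **Rest offset:** One rough reading of the rest's base edge suggested the pole was found about 14 mm off the rest's centre, not the 6 mm stated. I went by where the pole was found, not by that reading.
- **Bystanders:** The jar, spool, power brick, instrument box and catch housing looked unmoved in the last pictures. The multimeter and the screwdriver's handle were outside the final crops, so I did not recheck them.

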